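Show the seed roller's gear to the inspection camera

TASK

Lift the green cover off the blue seeder and stand it upright, open side down, in the middle of the dark rubber mat. Then lift the white seed roller with the orange gear out of the seeder and hold it up in front of the inspection camera, axle level, with the orange gear facing straight into the lens: the gear's face centred on the lens axis, 10 cm in front of the lens (above the yellow dot on the camera's base plate). Finish holding it still there, gripped in the air and touching nothing else, and leave the other things on the bench where they are.

Things in the scene. Friction and masses are not known exactly. Their poses are not given: they have to be found in the camera images.
- seeder: fixed seed metering unit: blue base, x -70..105, y -50..50, z 0..40. x axis along the roller's axle, towards the black motor (x 67..103, 60 wide, top z 95). On the base (z 40) two aluminium bearing cheeks, 8 thick, 50 wide in y, top z 90, stand at x = -42 and 42; the axle lies in their open-topped slots, 14 wide, at z 75. Origin on the bench, midway between the cheeks
- cover: loose green cover, 0.22 kg: upside-down box 120 (x) x 72 (y) x 64 high, walls 4, open below, black grip bar on top. At the start it stands unlatched on the seeder's base (z 40) over cheeks and roller: lift it straight up 70 or more to clear them. Origin at the centre of its open underside, z up
- cover_handle (a point): point in the cover's black grip bar, 88 above the cover's underside, 24 above its green top. Bar 60 long (x), 16 thick (y), 36 high (64..100 above the underside). Axes as the cover's
- mat: flat dark rubber mat, 200 x 200 x 4, fixed on the bench to one side of the seeder (left or right). Origin at the centre of its underside (bench level)
- roller: the white seed roller with orange gear that lies in the seeder; origin and axes as roller_centre
- roller_centre (a point): centre of the seed roller, on its axle. White barrel 40 dia, x -25..25, with dark pockets; orange gear 36 dia, x 25..33; black flange 32 dia, x -33..-25; steel axle 10 dia, x -50..50. x axis along the axle to the gear, y and z turn with it. 0.15 kg. Starts with gear to the motor side; lifts straight up; with the cover off its barrel's sides are free to grip from above, across the axle
- gear_face (a point): centre of the outer face of the roller's orange gear, 33 from roller_centre along the roller's x
- camera_stand: fixed camera stand, on the other side of the seeder from the mat. Aluminium base plate x -70..220, 90 wide, 8 high; post at x 190 with black camera, x 160..220, 56 wide, top z 218; lens barrel from x 130, looks along -x, roughly towards the robot. Lens axis level, z 190. Yellow dot on the plate at x 30 is below the focus point. Origin on the bench
- focus (a point): point in the air on the lens axis, 100 in front of the lens rim, 190 above the bench, over the yellow dot: where the centre of the gear's face has to be. x axis points along the lens axis into the lens
- lens (a point): centre of the lens's front rim, 42 dia, 190 above the bench; axes as focus
- jar: bystander: amber glass storage jar, 60 dia x 80 high
- bottle: bystander: white plastic bottle with blue cap, 60 dia x 120 high
- tub: bystander: open white tub, 90 dia x 60 high
- brush: bystander: small hand brush lying on the bench
- scoop: bystander: spoon-shaped scoop lying on the bench
- driver: bystander: screwdriver lying on the bench
- spare_roller: bystander: spare seed roller, same size as the task's roller but with a BLUE gear, lying in a small wooden rack at the far side of the bench; origin at its centre
Things that resemble listed ones, but are neither listed nor needed, are in the scene too. Of the things like the cover, leave any that is pink; of the rest the smaller one is meant.

How it is judged:
By the outcome, as a careful person would: the job done as asked, in the order asked, and still so for the second after the job is handed in, while the arm keeps its last pose, push and grip.
It also fails if it takes over 58 s, if anything falls off the work surface, if the arm or the gripper's body presses on something with over 40 N, if the wrist force passes 120 N, or if a joint passes its speed limit or range.

ROBOT

A 6-joint arm with a two-finger parallel gripper is mounted at the origin on the work surface. World frame = base frame: x ahead of the robot, y to its left, z up, the work surface at z = 0. Lengths are in mm, angles in rad, forces in N, time in s.
With the tool pointing down it reaches from about 300 to 775 mm from the base axis. Payload 14.6 kg.
Tool frame: the origin (TCP) lies at the very end of the fingers, on their centre line; the grasp point (between the pads) lies manip.grip_depth behind it (manip.grip_depth is the distance from the TCP to the grasp point, in mm); x points along the fingers, z is the direction in which the jaws open and shut, and the axes are right-handed (so a half turn about x gives the same grasp; the last joint's range is limited). The gripper opens to 94 mm and grips with 3 to 60 N. Pads are 16 mm wide; open, the fingers measure 119 mm over their backs; the gripper's body (75 mm by 177 mm) begins 78 mm behind the grasp point.
Start: joints at [-1.35, 0.3, 1.521, -0, 1.321, -0.067], TCP at [156.107, -527.371, 205.446] pointing down, gripper open.
Joint ranges: [-3.03, 3.03], [-0.79, 2.21], [0.23, 2.52], [-1.04, 4.18], [0, 3.07], [-2.55, 2.55]. Speed limits (rad/s): [2.22, 2.22, 2.57, 3.14, 3.14, 3.14].

INTERFACE

Orientations are given as [roll, pitch, yaw] about the fixed x, y, z axes, in that order (R = Rz(yaw) Ry(pitch) Rx(roll)).
In Python, from cell import manip gives the robot as it stands.
- The arm moves only by the tool step_arm, never from a script. Its argument "commands" is one flat list of numbers, 7 for each row, row after row: the shift along the tool's x, y, z in m, then the turn, a rotation vector about the tool's x, y, z in degrees, then the finger opening in m, from 0 to 0.094. A call has 1 to 5 rows; each row shifts and turns the commanded pose from where the row before left it, along the tool's axes as they then stand; what a row does not reach is not made up. A row lasts 1/8 s, in which the tool goes at most 62.5 mm and 10.7 degrees, less where a joint would pass 70% of its speed; a pose out of reach is approached as far as the arm can. A call with a gripper value outside its range is refused whole. The fingers move at their own pace and stop on an object; "squeeze" is the grip in N (left out, the last holds). Time passes only in rows, so rows that do not move let the fingers close. It gives the time, the measured TCP pose, the force and the opening at its end, in the units of the state.
- manip.read_state(): the state, without advancing time (a new reading comes with each control period).
- manip.camera(name): name is "scene" or "side" or "wrist"; returns the picture (480x640x3 uint8, red, green, blue); there is no depth.
- manip.camera_model(name): a dict with "intrinsics" (3x3 intrinsics, pixels), "origin" and "orientation" of the camera in the world; the wrist camera has in their place "tool_from_camera" (4x4, takes a point from camera to tool coordinates, whose origin is the TCP and whose axes are the tool frame's). Camera axes: x right, y up, looking along -z (the intrinsics and any distortion apply to the point x, -y, -z); pixel columns grow to the right and rows downward; lengths in mm; the calibration is good to about 2 mm. A picture is of the moment at which its call begins: read the wrist's pose just before it. camera_model takes no time and is no camera call.
- manip.sign_off(): hands the job in, once; it reports no verdict.
Trained networks look in the newest picture that a camera, given by its name, has taken for a name from the list of things; names that differ only in an ending like _2 or _b are one class to them, and where a whole thing is asked for, a point or a joint stands for the part that bears it (a point fixed in the world has none). Each returns a list of dicts, best first, with "score" (0 to 1); they miss things now and then, are a little off and sometimes report something else, mostly with a low value. They report only what shows in the picture. A call takes as long as a camera call. They do not tell look-alikes from the thing itself.
- manip.find_in(thing, camera): "centre" ([row, column] in pixels, amid what is visible of it).
- manip.outline_of(thing, camera): "pixels" (480x640 bool, what is visible of it) and "centre" ([row, column] in pixels, amid what is visible of it).
The state is a dict: "clock": time; "joints": joint angles; "qd": joint speeds; "effort": joint torques, N m; "eef_pos": TCP position; "eef_rot": TCP orientation; "wrist_force": force on the tool from outside, world axes, zero at the start; "moment": the same for the moment, N m; "finger_gap": finger opening in mm.
Only numpy, scipy, OpenCV 4.12 (cv2) and the standard library are available. Lean on these libraries where they do the work, as an engineer would, in place of code of your own. Each camera call takes 0.05 s, during which the arm holds its last target. There are 200 camera calls.

## Working session

There is one attempt and no reset: what is moved stays moved. The work goes in short steps, Python scripts to look and compute and a tool call to move; the robot and the scene stay as the last step left them, time stands still between calls to the robot, and variables do not carry over. Pictures are saved under pics/ and viewed, about 8 in all and at most 12, crops included, and the job is handed in when it is done.

Besides the shell and the picture viewer there is one more tool, called after "Emit:" as name(argument=value, ...) on one line, values as JSON. step_arm: Moves the arm, as the interface text tells. Its arguments: {"type":"object","properties":{"commands":{"type":"array"},"squeeze":{"type":"number"}},"required":["commands"]}

```bash
ls; mkdir -p pics
cat > h.py <<'E'
import numpy as np, cv2
from scipy.spatial.transform import Rotation as Rn
from cell import manip
def snap(c,name=None):
    s=manip.read_state(); im=manip.camera(c)
    if name: cv2.imwrite('pics/'+name,im[:,:,::-1])
    return s,im
E
python3 - <<'E'
from h import *
np.set_printoptions(precision=3,suppress=True)
s,a=snap('scene');_,b=snap('side')
cv2.imwrite('pics/a.png',a[:,:,::-1]);cv2.imwrite('pics/b.png',b[:,:,::-1])
for c in['scene','side','wrist']:print(c,manip.camera_model(c))
print(s, manip.grip_depth)
for c in['scene','side']:
  for t in['seeder','cover','cover_handle','mat','camera_stand','lens','jar','bottle','tub','spare_roller']:
    print(c,t,[(np.round(d['centre']),round(d['score'],2)) for d in manip.find_in(t,c)])
E
```

```text
pics
scene {'intrinsics': array([[522.565,   0.   , 314.837],
       [  0.   , 522.565, 234.196],
       [  0.   ,   0.   ,   1.   ]]), 'origin': array([1213.359, -990.883, 1132.042]), 'orientation': array([ 0.886, -0.004,  0.62 ])}
side {'intrinsics': array([[456.483,   0.   , 318.796],
       [  0.   , 456.483, 236.216],
       [  0.   ,   0.   ,   1.   ]]), 'origin': array([ 438.982,  742.457, 1022.164]), 'orientation': array([ 0.708, -0.002, -3.071])}
wrist {'intrinsics': array([[395.477,   0.   , 314.687],
       [  0.   , 395.477, 247.177],
       [  0.   ,   0.   ,   1.   ]]), 'tool_from_camera': array([[   0.   ,    0.227,   -0.974, -178.81 ],
       [  -0.001,    0.974,    0.227,   64.401],
       [   1.   ,    0.001,    0.   ,   -0.403],
       [   0.   ,    0.   ,    0.   ,    1.   ]])}
{'clock': 0.0, 'joints': array([-1.35 ,  0.301,  1.522, -0.   ,  1.321, -0.067]), 'qd': array([-0.001, -0.001,  0.   ,  0.   , -0.003,  0.001]), 'effort': array([ -0.002, -53.18 , -35.274,   0.071,   0.024,  -0.   ]), 'eef_pos': array([ 156.046, -527.115,  204.858]), 'eef_rot': array([3.091
[... 653 characters left out ...]

scene bottle [(array([314., 368.]), 0.64)]
scene tub [(array([271., 399.]), 0.95)]
scene spare_roller [(array([293., 388.]), 0.84)]
side seeder [(array([284., 296.]), 0.74)]
side cover [(array([373., 423.]), 0.96), (array([182., 262.]), 0.9), (array([256., 304.]), 0.76), (array([187., 347.]), 0.37)]
side cover_handle [(array([185., 264.]), 0.92), (array([374., 423.]), 0.88), (array([255., 304.]), 0.86)]
side mat [(array([185., 344.]), 0.85)]
side camera_stand [(array([381., 278.]), 0.78)]
side lens [(array([380., 275.]), 0.96)]
side jar [(array([314., 361.]), 0.63)]
side bottle [(array([224., 225.]), 0.8)]
side tub [(array([294., 214.]), 0.93)]
side spare_roller [(array([253., 218.]), 0.9)]
```

View pics/a.png

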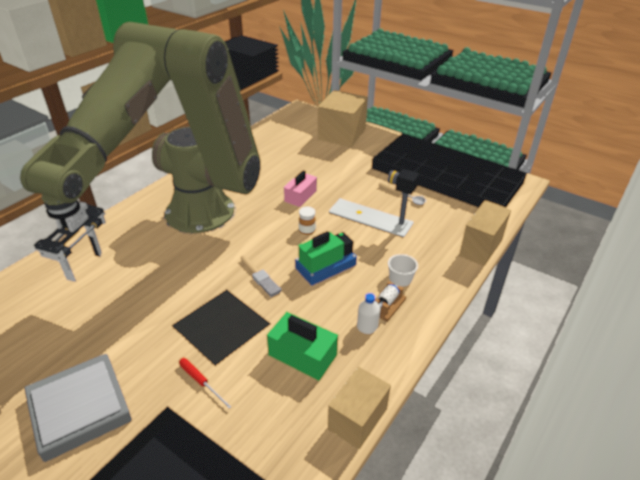

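View pics/b.png

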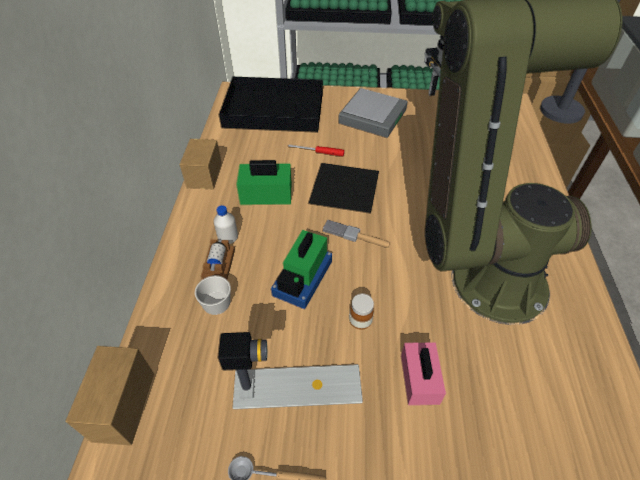

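The scene shows three cover-like things: pink at scene (188,301) / side (373,423), a large green box at scene (343,304) / side (182,262), and the smaller green one standing on the blue seeder at scene (252,321) / side (256,304). The smaller green one is the one meant. The mat is at side (187,345), and the yellow dot at about side (384,317). I'll confirm in one crop while measuring.

```bash
cat >> h.py <<'E'
np.set_printoptions(precision=2,suppress=True)
def cam(c,s=None):
    m=manip.camera_model(c);K=m['intrinsics']
    if c=='wrist':
        T=m['tool_from_camera'];Rt=Rn.from_euler('xyz',s['eef_rot']).as_matrix()
        return K,Rt@T[:3,:3],s['eef_pos']+Rt@T[:3,3]
    return K,Rn.from_euler('xyz',m['orientation']).as_matrix(),np.array(m['origin'])
def ray(C,rc):
    K,R,o=C;d=R@np.array([(rc[1]-K[0,2])/K[0,0],-(rc[0]-K[1,2])/K[1,1],-1]);return o,d/np.linalg.norm(d)
def proj(C,P):
    K,R,o=C;p=(np.atleast_2d(P)-o)@R;return np.c_[K[1,2]+K[1,1]*p[:,1]/p[:,2],K[0,2]-K[0,0]*p[:,0]/p[:,2]]
def onz(C,rc,z):
    o,d=ray(C,rc);return o+d*(z-o[2])/d[2]
def tri(*obs):
    A=np.zeros((3,3));b=np.zeros(3);L=[]
    for C,rc in obs:
        o,d=ray(C,rc);M=np.eye(3)-np.outer(d,d);A+=M;b+=M@o;L.append((o,M))
    p=np.linalg.solve(A,b);return p,[float(np.linalg.norm(M@(p-o))) for o,M in L]
E
python3 - <<'E'
from h import *
a=cv2.imread('pics/a.png');b=cv2.imread('pics/b.png')
S,D=cam('scene'),cam('side')
for n,p,q in[('handle',(240,321),(244,305)),('pink',(188,301),(373,423)),('big',(343,304),(182,262)),('lens',(192,395),(350,262))]:print(n,*tri((S,p),(D,q)))
def near(c,t,pt):
    manip.camera(c);l=manip.outline_of(t,c);return min(l,key=lambda d:np.hypot(*(np.array(d['centre'])-pt)))
p=near('scene','cover_handle',(240,321));q=near('side','cover_handle',(250,304))
print('handle net',p['centre'],q['centre'],*tri((S,p['centre']),(D,q['centre'])))
for c,C,pt in[('scene',S,(328,224)),('side',D,(187,345))]:
    m=near(c,'mat',pt);px=m['pixels'].astype(np.uint8);k=cv2.findContours(px,0,1)[0];k=max(k,key=cv2.contourArea);
    P=np.array([onz(C,(v,u),4)[:2] for u,v in k[:,0]],np.float32);print('mat',cv2.minAreaRect(P))
for im,C,nm in((a,S,'scene'),(b,D,'side')):
    h=cv2.cvtColor(im,cv2.COLOR_BGR2HSV);m=cv2.inRange(h,(20,170,170),(32,255,255));n,_,st,ce=cv2.connectedComponentsWithStats(m)
    print([(st[i,4],ce[i][::-1],onz(C,ce[i][::-1],8)) for i in range(1,n) if st[i,4]>15])
cv2.imwrite('pics/c.png',np.hstack([cv2.resize(x,(400,400),interpolation=2) for x in (a[210:290,280:360],b[220:310,260:350])]))
E
```

```text
handle [526.61   4.72 122.26] [2.566735941354545, 2.5667359413545277]
pink [235.09 292.46  36.98] [2.960171184848881, 2.9601711848489756]
big [ 686.39 -293.91   52.4 ] [0.5105076127025765, 0.5105076127027044]
lens [594.41 320.09 149.38] [10.215081197925675, 10.215081197925544]
handle net [251.4, 321.0] [255.4, 306.6] [524.72   5.71  75.6 ] [4.1353469241604985, 4.135346924160451]
mat ((432.0558776855469, -346.7015380859375), (203.06373596191406, 204.50477600097656), 82.71573638916016)
mat ((431.3507080078125, -343.06536865234375), (201.6820526123047, 199.27597045898438), 81.8545913696289)
[]
[(np.int32(44), array([351.3 , 258.25]), array([617.26, 250.74,   8.  ])), (np.int32(68), array([384.03, 316.94]), array([470.61, 321.58,   8.  ]))]
```

View pics/c.png

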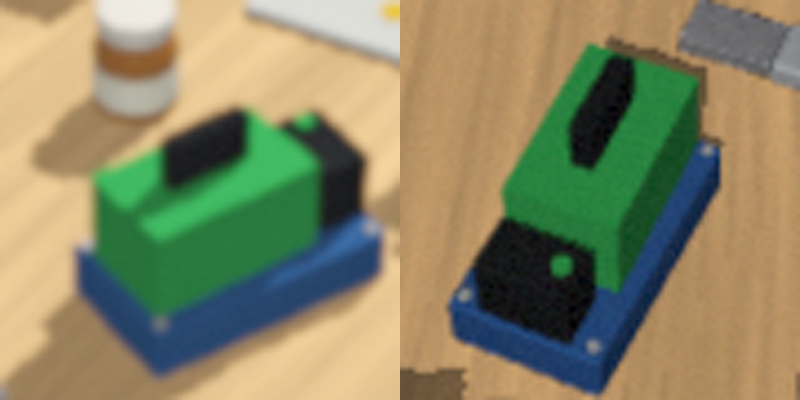

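The crop confirms it: the smaller green box with the black grip bar, standing on the blue seeder base beside the black motor. Next I'll fly over it for a close look with the wrist camera.

```bash
cat >> h.py <<'E'
def goto(p,psi=None):
    "shift in the tool frame (m) and turn about tool x (deg) to TCP p with jaw axis at psi (deg)"
    s=manip.read_state();R=Rn.from_euler('xyz',s['eef_rot']).as_matrix()
    z=R[:,2];cur=np.degrees(np.arctan2(z[1],z[0]))
    print('t',s['clock'],'pos',s['eef_pos'],'psi',cur,'q',s['joints'],'gap',s['finger_gap'],'F',s['wrist_force'])
    print(' shift(m)',np.round(R.T@(np.array(p)-s['eef_pos'])/1000,4))
    if psi is not None:
        c,sn=np.cos(np.radians(psi)),np.sin(np.radians(psi));T=np.array([[0,-sn,c],[0,c,sn],[-1,0,0.]])
        print(' rotvec deg',np.degrees(Rn.from_matrix(R.T@T).as_rotvec()))
    return R
E
python3 - <<'E'
from h import *
print(goto((470,0,330),0))
E
```

```text
t 1.5 pos [ 156.11 -527.36  205.46] psi -73.51080429369696 q [-1.35  0.3   1.52  0.    1.32 -0.07] gap 94.00417815636035 F [ 0.04  0.37 -0.42]
 shift(m) [-0.12  0.45 -0.42]
 rotvec deg [-73.51   0.     0.  ]
[[ 0.    0.96  0.28]
 [-0.    0.28 -0.96]
 [-1.    0.    0.  ]]
```

Emit:
step_arm(commands=[-0.01,0.0375,-0.035,0,0,0,0.094,-0.01,0.0375,-0.035,0,0,0,0.094,-0.01,0.0375,-0.035,0,0,0,0.094,-0.01,0.0375,-0.035,0,0,0,0.094,-0.01,0.0375,-0.035,0,0,0,0.094])

```text
clock: 2.12
eef_pos: [286.8, -304.9, 255.9]
eef_rot: [0.528, 1.57, -0.755]
wrist_force: [0.9, 0.3, 0.4]
finger_gap: 94.0
```

Emit:
step_arm(commands=[-0.01,0.0375,-0.035,0,0,0,0.094,-0.01,0.0375,-0.035,0,0,0,0.094,-0.01,0.0375,-0.035,0,0,0,0.094,-0.01,0.0375,-0.035,0,0,0,0.094,-0.01,0.0375,-0.035,0,0,0,0.094])

```text
clock: 2.75
eef_pos: [416.9, -83.7, 306.0]
eef_rot: [0.977, 1.57, -0.306]
wrist_force: [1.0, 0.4, -0.4]
finger_gap: 93.8
```

Emit:
step_arm(commands=[-0.01,0.0375,-0.035,0,0,0,0.094,-0.01,0.0375,-0.035,0,0,0,0.094,0,0,0,-10,0,0,0.094,0,0,0,-10,0,0,0.094,0,0,0,-10,0,0,0.094])

```text
clock: 3.38
eef_pos: [468.4, 3.2, 325.4]
eef_rot: [-0.456, 1.571, -1.209]
wrist_force: [-1.5, -0.6, 0.1]
finger_gap: 94.1
```

Emit:
step_arm(commands=[0,0,0,-10,0,0,0.094,0,0,0,-3.5,0,0,0.094,0,0,0,0,0,0,0.094])

```text
clock: 3.75
eef_pos: [468.4, 3.1, 325.5]
eef_rot: [0.475, 1.571, -0.049]
wrist_force: [0.2, 0.9, 1.0]
finger_gap: 94.1
```

Run:
```python
from h import *
goto((526,5,330),-30)
s,im=snap('wrist','w1.png');np.save('w1.npy',s,allow_pickle=True)
for t in ['cover','cover_handle','seeder']:print(t,[(d['centre'],d['score']) for d in manip.find_in(t,'wrist')])
```

```text
t 3.75 pos [468.38   3.1  325.5 ] psi -30.039828829819644 q [-0.07  0.05  1.54  0.    1.55  0.45] gap 94.0991587248634 F [0.23 0.88 0.95]
 shift(m) [-0.    0.03  0.05]
 rotvec deg [-0.04  0.01 -0.  ]
cover [([183.0, 365.9], 0.93), ([300.1, 574.6], 0.72)]
cover_handle [([304.2, 580.6], 0.88), ([185.4, 363.0], 0.79), ([104.9, 25.3], 0.74)]
seeder [([113.9, 334.1], 0.61)]
```

View pics/w1.png

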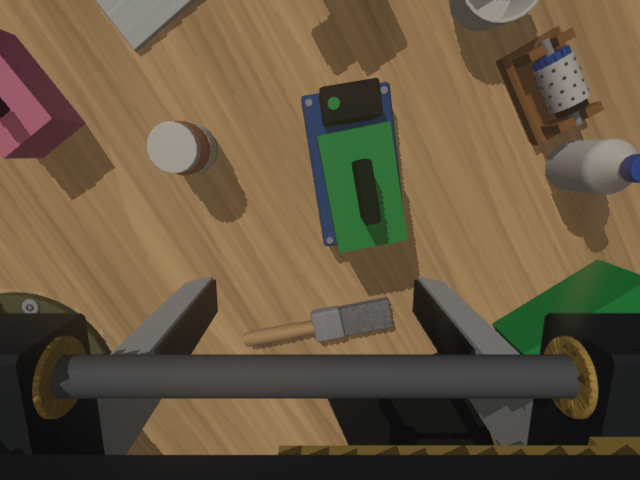

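The wrist view shows the green cover top at corners about (row 135, col 318), (122,392), (240,408), (252,340), with its bar at about (190,366). The motor is at (102,350), so the seeder is turned about 8° from the current jaw setup.

```bash
cat > m.py <<'E'
from h import *
def cover(im,C,rc,z=104):
    h=cv2.cvtColor(im,cv2.COLOR_RGB2HSV);m=cv2.inRange(h,(50,120,60),(75,255,255))
    m[330:]=0
    n,l,st,ce=cv2.connectedComponentsWithStats(m);k=l[int(rc[0]),int(rc[1])]
    if k==0:k=1+np.argmin([np.hypot(*(ce[i][::-1]-rc)) if st[i,4]>500 else 1e9 for i in range(1,n)])
    v=h[:,:,2][l==k];print('V pct',np.percentile(v,[5,25,50,75,95]))
    mm=((l==k)&(h[:,:,2]>np.median(v)-12)).astype(np.uint8)
    mm=cv2.morphologyEx(mm,cv2.MORPH_OPEN,np.ones((3,3)))
    c=max(cv2.findContours(mm,0,1)[0],key=cv2.contourArea)
    P=np.array([onz(C,(v,u),z)[:2] for u,v in c[:,0]],np.float32);r=cv2.minAreaRect(P)
    print('top rect at z',z,r,cv2.boxPoints(r))
    hp=cv2.minAreaRect(c);return r,c
E
python3 - <<'E'
from m import *
s=np.load('w1.npy',allow_pickle=True).item();im=cv2.imread('pics/w1.png')[:,:,::-1].copy();C=cam('wrist',s)
cover(im,C,(200,340))
h=cv2.cvtColor(im,cv2.COLOR_RGB2HSV);m=(h[:,:,2]<60).astype(np.uint8);m[:140]=0;m[235:]=0;m[:,:340]=0;m[:,395:]=0
n,l,st,ce=cv2.connectedComponentsWithStats(m);print(st,ce)
k=1+np.argmax(st[1:,4]);c=cv2.findContours((l==k).astype(np.uint8),0,1)[0][0]
for z in(140,122):print('bar',z,cv2.minAreaRect(np.array([onz(C,(v,u),z)[:2] for u,v in c[:,0]],np.float32)))
o=C[2];print('cam',o)
# triangulate top bar with scene & side
S,D=cam('scene'),cam('side')
E
```

```text
V pct [ 71. 109. 110. 111. 112.]
top rect at z 104 ((525.4571533203125, 6.4288330078125), (119.27316284179688, 71.38480377197266), 71.05380249023438) [[472.34 -38.39]
 [539.85 -61.57]
 [578.58  51.25]
 [511.06  74.42]]
[[     0      0    640    480 305925]
 [   352    159     29     66   1275]] [[319.3  239.7 ]
 [366.3  191.32]]
bar 140 ((524.4440307617188, 7.31605339050293), (60.37624740600586, 18.143476486206055), 71.02867126464844)
bar 122 ((525.6477661132812, 4.725532531738281), (63.35928726196289, 19.03993797302246), 71.02885437011719)
cam [500.08  59.75 504.32]
```

Measured top size of 119×71 at z = 104 matches the cover, which confirms its identity and height. Cover at (525.5, 6.5), yaw 71°. I'll align, descend partway, and take a second view for height.

Emit:
step_arm(commands=[0,0,0,-5.5,0,0,0.094,0,0,0,-5.5,0,0,0.094,0.032,0.0073,0.0176,0,0,0,0.094,0.032,0.0073,0.0176,0,0,0,0.094,0.032,0.0073,0.0176,0,0,0,0.094])

```text
clock: 4.58
eef_pos: [526.0, 6.6, 228.5]
eef_rot: [0.267, 1.571, -0.066]
wrist_force: [0.1, 0.2, 0.7]
finger_gap: 93.8
```

Emit:
step_arm(commands=[0,0,0,0,0,0,0.094])

```text
clock: 4.7
eef_pos: [524.9, 6.7, 227.3]
eef_rot: [-2.872, 1.566, 3.079]
wrist_force: [-0.2, -0.8, -0.8]
finger_gap: 94.3
```

Run:
```python
from m import *
s,im=snap('wrist','w2.png');C=cam('wrist',s)
print([(np.array(d['centre']),d['score']) for d in manip.find_in('cover_handle','wrist')])
print('pred top ctr/bar top',proj(C,[[525.5,6.4,104],[524.5,7.3,140]]))
cover(im,C,proj(C,[[525.5,6.4,104]])[0]+[0,15])
h=cv2.cvtColor(im,cv2.COLOR_RGB2HSV);m=(h[:,:,2]<60).astype(np.uint8)
n,l,st,ce=cv2.connectedComponentsWithStats(m);k=1+np.argmin([np.hypot(*(x[::-1]-proj(C,[[524.5,7.3,135]])[0])) for x in ce[1:]]);print(st[k],ce[k])
c=cv2.findContours((l==k).astype(np.uint8),0,1)[0][0]
for z in(140,):print('bar',z,cv2.minAreaRect(np.array([onz(C,(v,u),z)[:2] for u,v in c[:,0]],np.float32)))
s1=np.load('w1.npy',allow_pickle=True).item();C1=cam('wrist',s1);print('tri bar',tri((C1,(191.3,366.3)),(C,ce[k][::-1])))
goto((525,6.5,109),-19)
```

```text
[(array([235.9, 316.1]), 0.91), (array([428.9, 471.8]), 0.73)]
pred top ctr/bar top [[240.59 317.51]
 [250.85 315.84]]
V pct [ 74. 114. 115. 116. 117.]
top rect at z 104 ((525.5899658203125, 6.646080017089844), (119.8167953491211, 71.4146728515625), 71.15078735351562) [[472.44 -38.51]
 [540.03 -61.59]
 [578.74  51.81]
 [511.15  74.88]]
[ 307  203   23   89 1981] [318.04 246.93]
bar 140 ((526.4171142578125, 8.67884635925293), (62.54127502441406, 15.463491439819336), 71.3980484008789)
tri bar (array([525.82,   6.39, 126.13]), [0.031191187449593576, 0.03119118744961691])
t 4.8 pos [525.32   6.56 230.47] psi -19.028193975036338 q [-0.06  0.23  1.56 -0.    1.36  0.27] gap 94.20206221553644 F [ 0.55  0.68 -0.14]
 shift(m) [ 0.12 -0.   -0.  ]
 rotvec deg [-0.03  0.03 -0.01]
```

Two views agree: bar centre triangulated at z 126, cover centre (525.6, 6.6), yaw 71.1°. Descend and grip.

Emit:
step_arm(commands=[0.04,0,0,0,0,0,0.094,0.04,0,0,0,0,0,0.094,0.03,0,0,0,0,0,0.094,0.01,0,0,0,0,0,0.094,0,0,0,0,0,0,0.005], squeeze=25)

```text
clock: 5.42
eef_pos: [525.8, 6.5, 110.7]
eef_rot: [0.305, 1.569, -0.027]
wrist_force: [1.2, -1.0, 0.9]
finger_gap: 87.4
```

Emit:
step_arm(commands=[0,0,0,0,0,0,0.005,0,0,0,0,0,0,0.005,0,0,0,0,0,0,0.005,0,0,0,0,0,0,0.005,0,0,0,0,0,0,0.005])

```text
clock: 6.05
eef_pos: [525.5, 6.6, 109.5]
eef_rot: [0.778, 1.571, 0.446]
wrist_force: [0.3, 0.2, -0.4]
finger_gap: 37.8
```

Emit:
step_arm(commands=[0,0,0,0,0,0,0.005,0,0,0,0,0,0,0.005])

```text
clock: 6.3
eef_pos: [525.5, 6.6, 109.5]
eef_rot: [-0.125, 1.571, -0.456]
wrist_force: [2.1, -0.3, 1.0]
finger_gap: 17.4
```

Emit:
step_arm(commands=[0,0,0,0,0,0,0.005,0,0,0,0,0,0,0.005,-0.02,0,0,0,0,0,0.005,-0.03,0,0,0,0,0,0.005,-0.04,0,0,0,0,0,0.005])

```text
clock: 6.92
eef_pos: [524.9, 6.6, 199.7]
eef_rot: [-2.873, 1.569, 3.079]
wrist_force: [0.6, -0.7, -1.7]
finger_gap: 15.5
```

Emit:
step_arm(commands=[-0.03,0,0,0,0,0,0.005,0,0,0,0,0,0,0.005])

```text
clock: 7.18
eef_pos: [526.1, 6.6, 230.9]
eef_rot: [0.287, 1.567, -0.045]
wrist_force: [-0.3, 0.0, -2.4]
finger_gap: 15.8
```

Run:
```python
from m import *
goto((432,-345,230),-19)
snap('side');print([(np.array(d['centre']),d['score']) for d in manip.find_in('cover','side')])
s,im=snap('wrist');C=cam('wrist',s)
print([(np.array(d['centre']),d['score']) for d in manip.find_in('roller_centre','wrist')])
for t in['mat']:
  for c in['scene','side']:
    manip.camera(c);l=manip.outline_of(t,c)
    for d in l[:1]:
      k=max(cv2.findContours(d['pixels'].astype(np.uint8),0,1)[0],key=cv2.contourArea)
      print(cv2.minAreaRect(np.array([onz(cam(c),(v,u),4)[:2] for u,v in k[:,0]],np.float32)))
```

```text
t 7.175 pos [526.08   6.59 230.92] psi -19.00924615810187 q [-0.06  0.23  1.56  0.    1.36  0.27] gap 15.837576915133056 F [-0.3   0.03 -2.37]
 shift(m) [ 0.   -0.36  0.03]
 rotvec deg [-0.01  0.19 -0.06]
[(array([230.8, 301.1]), 0.98), (array([375.5, 425.1]), 0.94), (array([189.4, 253.5]), 0.6)]
[]
((432.6320495605469, -346.36224365234375), (204.54344177246094, 203.7671661376953), 82.54907989501953)
((423.813720703125, -343.4764709472656), (214.85299682617188, 190.52127075195312), 82.03099060058594)
```

Emit:
step_arm(commands=[0,-0.03,0.0026,0,0,0,0.005,0,-0.045,0.0032,0,0,0,0.005,0,-0.05,0.0032,0,0,0,0.005,0,-0.05,0.0032,0,0,0,0.005,0,-0.05,0.0032,0,0,0,0.005])

```text
clock: 8.2
eef_pos: [466.1, -212.6, 229.2]
eef_rot: [2.905, 1.571, 2.573]
wrist_force: [0.6, 0.0, -1.4]
finger_gap: 16.0
```

Emit:
step_arm(commands=[0,-0.05,0.0032,0,0,0,0.005,0,-0.045,0.0032,0,0,0,0.005,0,-0.03,0.0032,0,0,0,0.005,0,-0.014,0.0009,-5.5,0,0,0.005,0,0,0,-5.5,0,0,0.005])

```text
clock: 8.82
eef_pos: [430.8, -346.9, 228.8]
eef_rot: [2.632, 1.57, 2.494]
wrist_force: [-0.3, 0.0, -3.0]
finger_gap: 15.7
```

Emit:
step_arm(commands=[0,0,0,0,0,0,0.005])

```text
clock: 8.95
eef_pos: [431.2, -346.1, 229.1]
eef_rot: [2.434, 1.57, 2.293]
wrist_force: [1.4, 0.3, -2.4]
finger_gap: 15.7
```

Run:
```python
from m import *
s,im=snap('wrist','w3.png')
goto((432,-345,74),-8)
C=cam('wrist',s);print(C[2],[(d['centre'],d['score'])for d in manip.find_in('mat','wrist')])
c,n=np.cos(np.radians(-8)),np.sin(np.radians(-8))
print(proj(C,[[432+c*x-n*y,-345+n*x+c*y,4] for x,y in((-100,-100),(100,-100),(100,100),(-100,100))]))
```

```text
t 9.0 pos [ 431.33 -345.9   229.14] psi -8.128968365025855 q [-0.74  0.29  1.48  0.    1.37 -0.6 ] gap 16.091582810727093 F [-0.07 -0.71 -2.68]
 shift(m) [0.16 0.   0.  ]
 rotvec deg [-0.13 -0.02 -0.02]
[ 439.51 -281.37  407.9 ] [([156.2, 320.2], 0.82)]
[[310.16 224.64]
 [309.92 408.35]
 [117.27 419.  ]
 [117.65 213.72]]
```

View pics/w3.png

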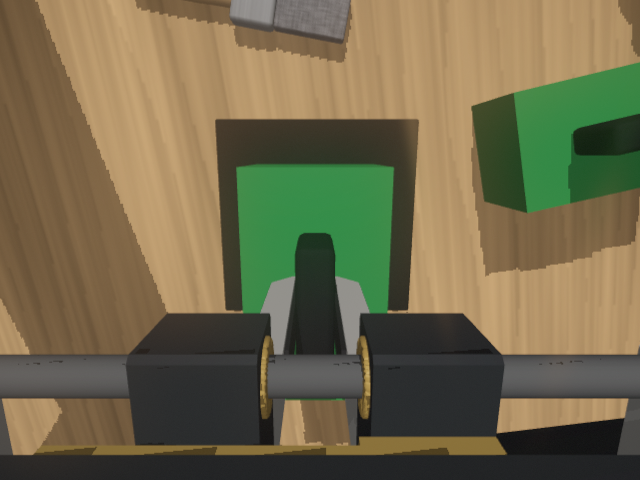

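The mat's visible corners (120,216), (120,417), (309,226), (309,408) match my prediction within 1–3 px, so the cover is centred. Lower and release.

Emit:
step_arm(commands=[0.03,0,0,0,0,0,0.005,0.045,0,0,0,0,0,0.005,0.04,0,0,0,0,0,0.005,0.025,0,0,0,0,0,0.005,0.01,0,0,0,0,0,0.005])

```text
clock: 9.68
eef_pos: [431.1, -345.5, 78.2]
eef_rot: [2.531, 1.569, 2.39]
wrist_force: [-0.2, -0.1, -1.0]
finger_gap: 15.9
```

Emit:
step_arm(commands=[0.003,0,0,0,0,0,0.005,0.002,0,0,0,0,0,0.005,0,0,0,0,0,0,0.005])

```text
clock: 10.05
eef_pos: [431.6, -346.2, 75.1]
eef_rot: [-0.622, 1.57, -0.762]
wrist_force: [0.3, 0.2, -2.7]
finger_gap: 16.3
```

Emit:
step_arm(commands=[0.001,0,0,0,0,0,0.005,0.001,0,0,0,0,0,0.005,0,0,0,0,0,0,0.005])

```text
clock: 10.42
eef_pos: [431.6, -346.1, 73.1]
eef_rot: [-0.573, 1.57, -0.713]
wrist_force: [-1.4, 2.7, 5.4]
finger_gap: 15.6
```

Run:
```python
from h import *
goto((525,6,230),-19)
```

```text
t 10.425 pos [ 431.57 -346.14   73.1 ] psi -8.00975629218848 q [-0.74  0.45  1.64  0.    1.05 -0.6 ] gap 15.599583755735946 F [-1.39  2.71  5.41]
 shift(m) [-0.16  0.36  0.04]
 rotvec deg [10.99  0.04  0.02]
```

Contact: the force sign flipped to +5 N. I'll open to about 50 mm, rise straight up, and look back at the cover before leaving.

Emit:
step_arm(commands=[0,0,0,0,0,0,0.094,0,0,0,0,0,0,0.094,0,0,0,0,0,0,0.094,0,0,0,0,0,0,0.094,-0.02,0,0,0,0,0,0.094])

```text
clock: 11.05
eef_pos: [430.8, -345.5, 91.5]
eef_rot: [2.537, 1.568, 2.397]
wrist_force: [0.3, -0.3, 0.9]
finger_gap: 62.2
```

Emit:
step_arm(commands=[-0.04,0,0,0,0,0,0.094,-0.05,0,0,0,0,0,0.094,-0.05,0,0,0,0,0,0.094,-0.01,0,0,0,0,0,0.094,0,0,0,0,0,0,0.094])

```text
clock: 11.68
eef_pos: [431.3, -346.0, 242.1]
eef_rot: [-1.201, 1.571, -1.341]
wrist_force: [-0.7, 0.9, -0.7]
finger_gap: 93.8
```

Run:
```python
from m import *
s,im=snap('wrist','w4.png');C=cam('wrist',s)
cover(im,C,proj(C,[[432,-345,68]])[0]+[0,25],z=68)
goto((480,-20,300),-19)
```

```text
V pct [ 88. 133. 134. 135. 135.]
top rect at z 68 ((430.38409423828125, -345.17901611328125), (117.62646484375, 71.22338104248047), 81.96101379394531) [[ 386.9  -398.43]
 [ 457.42 -408.39]
 [ 473.87 -291.92]
 [ 403.35 -281.96]]
t 11.725 pos [ 431.08 -345.74  241.09] psi -8.012499592939637 q [-0.74  0.28  1.46  0.    1.4  -0.6 ] gap 94.18669865215688 F [-0.18  0.25 -0.5 ]
 shift(m) [-0.06  0.33  0.  ]
 rotvec deg [10.99 -0.09 -0.05]
```

Cover stands at (430.5, -345), 118×71 seen at z 68: upright and centred to about 2 mm. Back to the seeder.

Emit:
step_arm(commands=[0,0.03,0.0036,0,0,0,0.094,0,0.05,0.0061,0,0,0,0.094,0,0.055,0.0067,0,0,0,0.094,0,0.055,0.0067,0,0,0,0.094,0,0.055,0.0067,0,0,0,0.094])

```text
clock: 12.35
eef_pos: [494.7, -105.7, 240.6]
eef_rot: [2.999, 1.568, 2.859]
wrist_force: [0.5, -0.7, 0.7]
finger_gap: 94.2
```

Emit:
step_arm(commands=[0,0.055,0.0067,0,0,0,0.094,0,0.045,0.0055,0,0,0,0.094,0.01,0.017,0.002,0,0,0,0.094,0,0,0,5.5,0,0,0.094,0,0,0,5.5,0,0,0.094])

```text
clock: 12.98
eef_pos: [524.9, 5.9, 230.5]
eef_rot: [-2.794, 1.568, -3.129]
wrist_force: [0.6, 0.4, 0.3]
finger_gap: 93.9
```

Emit:
step_arm(commands=[0,0,0,0,0,0,0.094])

```text
clock: 13.1
eef_pos: [525.0, 5.7, 231.0]
eef_rot: [-2.817, 1.569, 3.134]
wrist_force: [0.4, 0.2, 0.1]
finger_gap: 94.1
```

Run:
```python
from m import *
s,im=snap('wrist','w5.png');np.save('w5.npy',s,allow_pickle=True);C=cam('wrist',s)
for t in['roller_centre','gear_face','roller']:print(t,[(np.array(d['centre']),d['score']) for d in manip.find_in(t,'wrist')])
goto((525.6,6.6,56),-19)
a=np.radians(71.1);ax=np.array([np.cos(a),np.sin(a),0])
print(proj(C,[np.array([525.6,6.6,75])+ax*k for k in(-50,-33,0,25,33,50)]))
```

```text
roller_centre [(array([230.8, 320.4]), 0.94)]
gear_face [(array([230.2, 320.3]), 0.96)]
roller [(array([227.6, 317. ]), 0.89)]
t 13.3 pos [525.23   6.04 232.  ] psi -18.944798936577207 q [-0.06  0.23  1.55 -0.    1.36  0.27] gap 93.72707540128646 F [-0.24 -0.17 -0.32]
 shift(m) [0.18 0.   0.  ]
 rotvec deg [ 0.06 -0.04  0.01]
[[286.65 316.74]
 [268.27 316.71]
 [231.42 316.66]
 [202.4  316.61]
 [192.91 316.6 ]
 [172.38 316.57]]
```

View pics/w5.png

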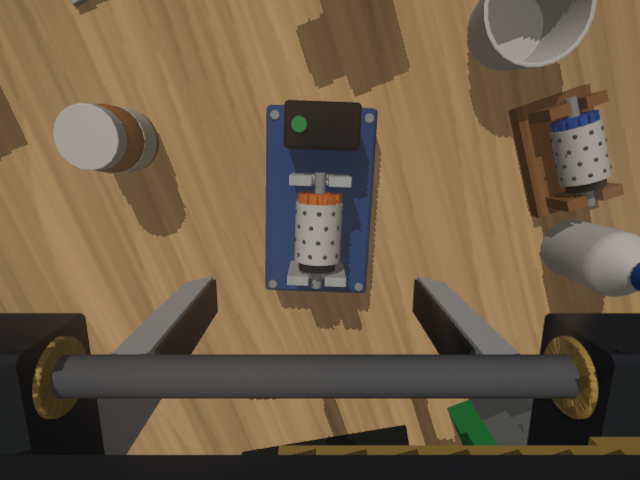

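The roller is exposed. Orange gear at about (198,320) on the motor side, white barrel rows 205–265 around column 318. The spare with the blue gear sits in its rack at (150,580). Measuring the roller axis precisely.

Run:
```python
from m import *
s=np.load('w5.npy',allow_pickle=True).item();im=cv2.imread('pics/w5.png')[:,:,::-1].copy();C=cam('wrist',s)
h=cv2.cvtColor(im,cv2.COLOR_RGB2HSV)
sub=np.zeros((480,640),bool);sub[165:292,285:355]=True
def fit(m,z):
    # midline of silhouette row by row
    pts=[]
    for r in np.where((m&sub).any(1))[0]:
        c=np.where((m&sub)[r])[0];pts.append(onz(C,(r,(c.min()+c.max())/2),z)[:2])
    return np.array(pts)
white=(h[:,:,1]<60)&(h[:,:,2]>110)
orange=(h[:,:,0]<15)&(h[:,:,1]>150)&(h[:,:,2]>90)
w=white.copy();w[:207]=False;w[262:]=False
for n,m,z in(('barrel',w,75),('gear',orange,75)):
    for r in np.where((m&sub).any(1))[0][::6]:
        c=np.where((m&sub)[r])[0];print(n,r,c.min(),c.max())
    P=fit(m,z);vx,vy,x,y=cv2.fitLine(P.astype(np.float32),cv2.DIST_HUBER,0,.01,.01).ravel();print(n,len(P),P.mean(0),'yaw',np.degrees(np.arctan2(vy,vx)), 'ends',P[0],P[-1])
blue=(h[:,:,0]>100)&(h[:,:,0]<125)&(h[:,:,1]>100);blue[:,450:]=False;blue[330:]=False
b=blue.astype(np.uint8);b=cv2.morphologyEx(b,cv2.MORPH_CLOSE,np.ones((45,45)));k=max(cv2.findContours(b,0,1)[0],key=cv2.contourArea)
print('base',cv2.minAreaRect(np.array([onz(C,(v,u),40)[:2] for u,v in k[:,0]],np.float32)))
big=cv2.resize(im[160:300,260:380],None,fx=5,fy=5,interpolation=2)[:,:,::-1]
cv2.imwrite('pics/w5c.png',cv2.resize(big,(514,600)))
```

```text
barrel 207 296 338
barrel 213 297 338
barrel 219 296 338
barrel 225 295 336
barrel 231 296 337
barrel 237 296 337
barrel 243 295 337
barrel 249 295 336
barrel 255 295 334
barrel 261 291 336
barrel 55 [524.36   4.49] yaw 68.2321 ends [532.74  26.45] [514.4  -17.44]
gear 192 299 327
gear 198 298 340
gear 204 313 334
gear 13 [536.6   33.18] yaw -72.65513 ends [533.67  39.53] [538.77  27.07]
base ((533.76708984375, 25.308212280273438), (171.65451049804688, 96.00293731689453), 69.38117218017578)
```

View pics/w5c.png

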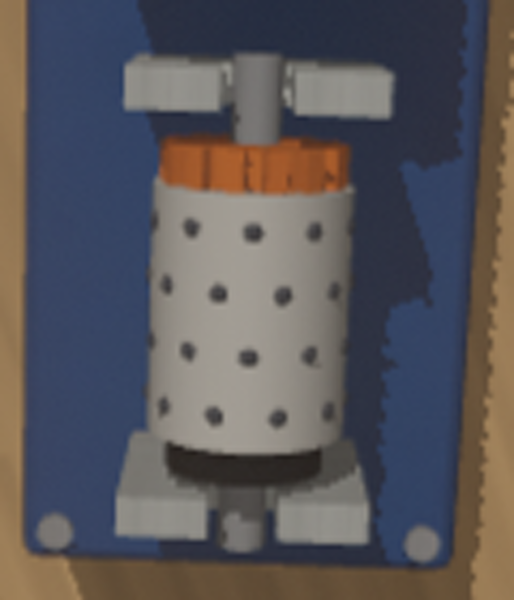

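Run:
```python
from m import *
s=np.load('w5.npy',allow_pickle=True).item();C=cam('wrist',s);print('cam',C[2])
a=np.radians(69.2);ax=np.array([np.cos(a),np.sin(a),0]);e=np.array([0,0,1.])
obs=[(50,5,172.1,320.2),(33,18,192.7,319.7),(25,20,204.9,319.2),(-25,20,265.6,317.2)]
from scipy.optimize import least_squares
f=lambda p:np.concatenate([proj(C,np.array([p[0],p[1],75])+ax*x+e*z)[0]-(r,c) for x,z,r,c in obs])
r=least_squares(f,[525,6]);print(r.x,r.fun)
f3=lambda p:np.concatenate([proj(C,np.array([p[0],p[1],p[2]])+np.array([np.cos(p[3]),np.sin(p[3]),0])*x+e*z)[0]-(r_,c) for x,z,r_,c in obs])
r=least_squares(f3,[525,6,75,a]);print(r.x,np.degrees(r.x[3]),r.fun)
S,D=cam('scene'),cam('side');M=[]
for c,K in(('scene',S),('side',D)):
    manip.camera(c);l=manip.find_in('roller_centre',c);print(c,[(np.array(d['centre']),d['score'])for d in l],proj(K,[[527,8.5,75]]))
goto((527,8,56),-20.8)
```

```text
cam [545.65  67.58 409.73]
[527.02   6.87] [-0.32 -0.06  1.43 -0.1  -0.45  0.09 -0.73  0.08]
[527.1    7.3   78.3    1.21] 69.12365036472052 [-0.69 -0.01  1.29 -0.08 -0.48  0.1  -0.15 -0.02]
scene [(array([248.5, 322.8]), 0.81)] [[250.93 320.84]]
side [(array([251.8, 307.9]), 0.84), (array([379.3, 275. ]), 0.26), (array([295.4, 213.9]), 0.16)] [[256.93 304.2 ]]
t 13.5 pos [525.36   6.26 232.38] psi -18.983865413068628 q [-0.06  0.22  1.55 -0.    1.36  0.27] gap 93.84544555775695 F [-0.32  0.58 -0.41]
 shift(m) [0.18 0.   0.  ]
 rotvec deg [ 1.82 -0.    0.  ]
```

Emit:
step_arm(commands=[0,0,0,1.87,0,0,0.094,0.05,0.0015,0.0013,0,0,0,0.094,0.055,0,0,0,0,0,0.094,0.045,0,0,0,0,0,0.094,0.0245,0,0,0,0,0,0.094])

```text
clock: 14.12
eef_pos: [526.2, 7.3, 55.7]
eef_rot: [-2.837, 1.568, 3.08]
wrist_force: [-0.0, 0.3, -0.5]
finger_gap: 94.0
```

Emit:
step_arm(commands=[0,0,0,0,0,0,0.094])

```text
clock: 14.25
eef_pos: [526.3, 7.3, 56.6]
eef_rot: [-2.825, 1.568, 3.093]
wrist_force: [0.7, 0.4, 1.2]
finger_gap: 94.2
```

Run:
```python
from m import *
for i in range(4): snap('wrist'); goto((527,7,56.5),-20.85)
```

```text
t 14.3 pos [527.15   7.29  58.15] psi -20.919301503911953 q [-0.06  0.42  1.73 -0.    0.99  0.31] gap 94.03176037430002 F [ 0.18 -0.63  1.17]
 shift(m) [ 0. -0. -0.]
 rotvec deg [-0.07 -0.03  0.01]
t 14.35 pos [527.65   7.27  58.97] psi -20.909791425461915 q [-0.06  0.42  1.73  0.    0.99  0.31] gap 93.77966944514924 F [-0.26  0.    0.43]
 shift(m) [ 0. -0. -0.]
 rotvec deg [-0.06  0.06 -0.02]
t 14.4 pos [527.85   7.25  59.31] psi -20.900442115978997 q [-0.06  0.42  1.73 -0.    0.99  0.31] gap 93.69818088707079 F [-0.56  0.68  0.84]
 shift(m) [ 0. -0. -0.]
 rotvec deg [-0.05  0.11 -0.03]
t 14.45 pos [527.87   7.26  59.36] psi -20.896072377949373 q [-0.06  0.42  1.73  0.    0.99  0.31] gap 94.24957921957659 F [-0.15  0.45  0.62]
 shift(m) [ 0. -0. -0.]
 rotvec deg [-0.05  0.12 -0.04]
```

Emit:
step_arm(commands=[0,0,0,0,0,0,0.03,0,0,0,0,0,0,0.03,0,0,0,0,0,0,0.03,0,0,0,0,0,0,0.03,0,0,0,0,0,0,0.03], squeeze=25)

```text
clock: 15.08
eef_pos: [527.1, 7.3, 57.9]
eef_rot: [-2.75, 1.571, -3.114]
wrist_force: [0.2, -0.2, -0.2]
finger_gap: 47.3
```

Emit:
step_arm(commands=[0,0,0,0,0,0,0.03,0,0,0,0,0,0,0.03])

```text
clock: 15.32
eef_pos: [527.1, 7.3, 57.9]
eef_rot: [-2.972, 1.571, 2.946]
wrist_force: [-0.7, 0.2, 0.2]
finger_gap: 39.1
```

Run:
```python
from m import *
goto((527,7,56.5),-20.85)
```

```text
t 15.325 pos [527.11   7.29  57.93] psi -20.881917812314814 q [-0.06  0.42  1.73  0.    0.99  0.31] gap 39.077411875797424 F [-0.68  0.24  0.23]
 shift(m) [ 0. -0.  0.]
 rotvec deg [-0.03 -0.    0.  ]
```

Grip on the barrel is 39 mm. Lift straight up and move to where the wrist camera sees the stand.

Emit:
step_arm(commands=[0,0,0,0,0,0,0.03,-0.015,0,0,0,0,0,0.03,-0.03,0,0,0,0,0,0.03,-0.04,0,0,0,0,0,0.03,-0.05,0,0,0,0,0,0.03])

```text
clock: 15.95
eef_pos: [526.6, 7.3, 194.7]
eef_rot: [-2.865, 1.57, 3.054]
wrist_force: [-0.3, -0.4, -1.2]
finger_gap: 39.4
```

Emit:
step_arm(commands=[-0.04,0,0,0,0,0,0.03,-0.017,0.02,-0.016,0,0,0,0.03,0,0.04,-0.032,0,0,0,0.03,0,0.04,-0.032,0,0,0,0.03,0,0.017,-0.014,0,0,0,0.03])

```text
clock: 16.58
eef_pos: [479.9, 152.1, 251.0]
eef_rot: [0.847, 1.57, 0.485]
wrist_force: [0.7, 0.8, -0.9]
finger_gap: 39.3
```

Emit:
step_arm(commands=[0,0,0,0,0,0,0.03,0,0,0,0,0,0,0.03,0,0,0,0,0,0,0.03])

```text
clock: 16.95
eef_pos: [481.2, 149.3, 250.1]
eef_rot: [-0.618, 1.571, -0.983]
wrist_force: [-0.1, -0.8, -2.4]
finger_gap: 39.6
```

Run:
```python
from m import *
s,im=snap('wrist','w6.png');np.save('w6.npy',s,allow_pickle=True);C=cam('wrist',s)
goto((430,310,250),-20.85)
for t in['lens','camera_stand','gear_face']:print(t,[(np.array(d['centre']),d['score']) for d in manip.find_in(t,'wrist')])
h=cv2.cvtColor(im,cv2.COLOR_RGB2HSV);m=cv2.inRange(h,(20,150,150),(32,255,255));n,_,st,ce=cv2.connectedComponentsWithStats(m)
print([(st[i,4],ce[i][::-1],onz(C,ce[i][::-1],8)) for i in range(1,n) if st[i,4]>25 and ce[i][1]<300])
```

```text
t 17.0 pos [481.25 149.33 250.02] psi -20.947611385732422 q [ 0.23  0.16  1.58 -0.    1.39  0.59] gap 39.55043932668434 F [-0.93  0.57 -1.37]
 shift(m) [ 0.    0.13 -0.11]
 rotvec deg [-0.1  0.   0. ]
lens [(array([ 50.4, 256.8]), 0.78)]
camera_stand [(array([259.7, 629. ]), 0.67), (array([ 52.4, 253.3]), 0.65)]
gear_face [(array([289.1, 318.7]), 0.65)]
[(np.int32(455), array([ 56.94, 243.83]), array([472.21, 323.11,   8.  ]))]
```

View pics/w6.png

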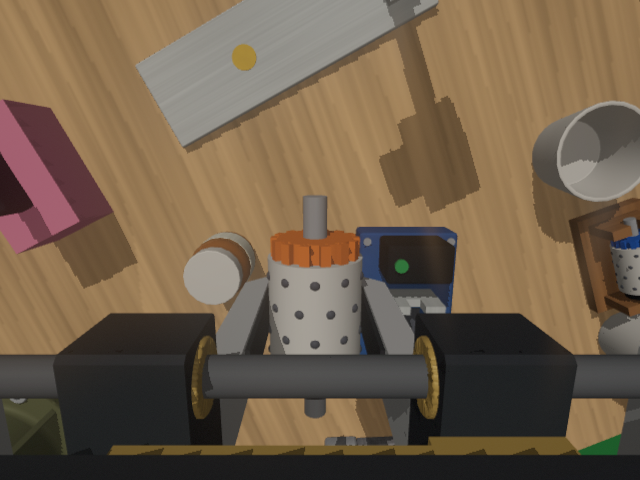

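The roller is held square (axle column 315 at both ends). The yellow dot is at (57,244), giving (472, 323), and the plate edge runs from (147,185) to (5,437). Measuring the stand's yaw from the plate edges in both views.

Run:
```python
from m import *
s=np.load('w6.npy',allow_pickle=True).item();im=cv2.imread('pics/w6.png');C=cam('wrist',s)
h=cv2.cvtColor(im,cv2.COLOR_BGR2HSV);m=((h[:,:,1]<45)&(h[:,:,2]>90)).astype(np.uint8);m[:,450:]=0;m[155:]=0
n,l,st,ce=cv2.connectedComponentsWithStats(m);k=l[80,230];mm=l==k
def line(pts,z,CC):
    P=np.array([onz(CC,p,z)[:2] for p in pts],np.float32);v=cv2.fitLine(P,cv2.DIST_HUBER,0,.01,.01).ravel();a=np.degrees(np.arctan2(v[1],v[0]));return (a+90)%180-90,v[2:]
low=[(np.where(mm[:,c])[0].max()+.5,c) for c in range(200,370,3)]
up=[(np.where(mm[:,c])[0].min()-.5,c) for c in range(150,225,3)]
print('low',line(low,8,C),line(low,0,C)[0],'up',line(up,8,C))
_,b=snap('side');D=cam('side');snap('scene')
h=cv2.cvtColor(b,cv2.COLOR_RGB2HSV);m=((h[:,:,1]<40)&(h[:,:,2]>110)).astype(np.uint8)
n,l,st,ce=cv2.connectedComponentsWithStats(m);k=l[395,290];mm=l==k;print(st[k])
low=[(np.where(mm[:,c])[0].max()+.5,c) for c in range(242,356,3)];up=[(np.where(mm[:,c])[0].min()-.5,c) for c in range(270,355,3)]
print('side low',line(low,8,D),'up',line(up,8,D))
right=[(r,np.where(mm[r])[0].max()+.5) for r in range(372,400,3)];print('right',line(right,8,D))
cv2.imwrite('pics/s2.png',cv2.resize(b[190:450,190:450],(600,600),interpolation=2)[:,:,::-1])
hh=cv2.inRange(h,(20,170,170),(32,255,255));n,_,st,ce=cv2.connectedComponentsWithStats(hh);print([(st[i,4],ce[i][::-1],onz(D,ce[i][::-1],8)) for i in range(1,n) if st[i,4]>15])
print([ (c,[(np.array(d['centre']),round(d['score'],2)) for d in manip.find_in('lens',c)]) for c in('side','scene')])
```

```text
low (np.float32(6.752594), array([499.54, 281.08], dtype=float32)) 6.7526093 up (np.float32(6.817932), array([431.69, 362.22], dtype=float32))
[ 233  365  129   44 4550]
side low (np.float32(6.6641235), array([509.52, 373.97], dtype=float32)) up (np.float32(6.6711426), array([488.74, 279.32], dtype=float32))
right (np.float32(-84.313965), array([371.34, 317.72], dtype=float32))
[(np.int32(45), array([351.22, 258.29]), array([617.2 , 250.54,   8.  ])), (np.int32(68), array([384.03, 316.94]), array([470.61, 321.58,   8.  ]))]
[('side', [(array([383.6, 273.8]), 0.56)]), ('scene', [(array([214.7, 390.1]), 0.68), (array([175.3, 331.3]), 0.17)])]
```

View pics/s2.png

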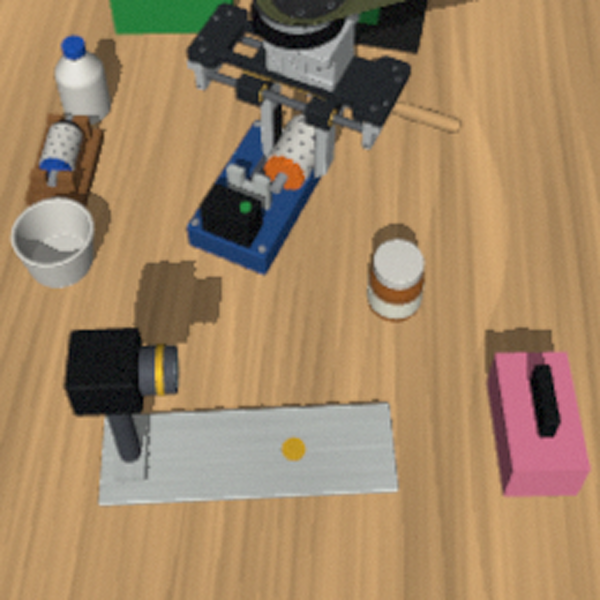

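Yaw agrees at 6.7° in both views. Focus is at (471.4, 322.6, 190), so the roller centre target is (438.6, 318.7, 190) with jaw axis at -83.3°.

Emit:
step_arm(commands=[0,0.03,-0.021,0,0,0,0.03,0,0.04,-0.028,0,0,0,0.03,0,0.04,-0.028,0,0,0,0.03,0,0.033,-0.0233,0,0,0,0.03,0,0,0,5,0,0,0.03])

```text
clock: 17.98
eef_pos: [437.3, 321.6, 249.6]
eef_rot: [-2.685, 1.57, -3.135]
wrist_force: [-0.8, 0.4, -1.3]
finger_gap: 39.4
```

Emit:
step_arm(commands=[0,0,0,10,0,0,0.03,0,0,0,10,0,0,0.03,0,0,0,10,0,0,0.03,0,0,0,10,0,0,0.03,0,0,0,10,0,0,0.03])

```text
clock: 18.6
eef_pos: [438.3, 319.5, 249.9]
eef_rot: [-1.594, 1.571, -2.924]
wrist_force: [-0.8, -1.5, -0.9]
finger_gap: 39.3
```

Emit:
step_arm(commands=[0,0,0,7.3,0,0,0.03,0,0,0,0,0,0,0.03])

```text
clock: 18.85
eef_pos: [438.3, 319.4, 249.9]
eef_rot: [-1.263, 1.571, -2.714]
wrist_force: [0.5, -0.7, -1.2]
finger_gap: 39.5
```

Run:
```python
from m import *
s,im=snap('wrist','w7.png')
goto((438.6,318.7,172.9),-83.28)
```

```text
t 18.9 pos [438.25 319.44 249.91] psi -83.01526551906925 q [ 0.56  0.25  1.48 -0.    1.41  2.01] gap 39.223476130704526 F [-0.62  0.3  -2.75]
 shift(m) [0.08 0.   0.  ]
 rotvec deg [0.26 0.   0.  ]
```

Emit:
step_arm(commands=[0.025,0,0.0008,0.27,0,0,0.03,0.03,0,0,0,0,0,0.03,0.017,0,0,0,0,0,0.03,0.005,0,0,0,0,0,0.03,0,0,0,0,0,0,0.03])

```text
clock: 19.52
eef_pos: [438.6, 318.8, 173.5]
eef_rot: [2.01, 1.57, 0.554]
wrist_force: [-0.6, -0.0, -0.7]
finger_gap: 39.2
```

Emit:
step_arm(commands=[0,0,0,0,0,0,0.03,0,0,0,0,0,0,0.03])

```text
clock: 19.77
eef_pos: [438.5, 318.8, 173.6]
eef_rot: [2.009, 1.57, 0.552]
wrist_force: [-0.2, -0.5, -2.7]
finger_gap: 39.4
```

Run:
```python
from m import *
s,im=snap('wrist','w8.png');np.save('w8.npy',s,allow_pickle=True)
_,b=snap('side','b8.png');_,a=snap('scene','a8.png')
goto((438.6,318.7,172.9),-83.28)
C=cam('wrist',s);S,D=cam('scene'),cam('side')
F=np.array([471.4,322.6,190]);ax=np.array([.9931,.117,0]);e=np.array([0,0,1.])
for n,K in(('wrist',C),('side',D),('scene',S)):
    print(n,'face top,ctr,bot,left,right',proj(K,[F+18*e,F,F-18*e,F+18*np.array([-.117,.993,0]),F-18*np.array([-.117,.993,0])]).tolist(),'axle end',proj(K,F+17*ax),'lens',proj(K,F+100*ax))
for im_,K,n in((im,C,'wrist'),(b,D,'side'),(a,S,'scene')):
    h=cv2.cvtColor(im_,cv2.COLOR_RGB2HSV);m=((h[:,:,0]<14)&(h[:,:,1]>160)&(h[:,:,2]>80)).astype(np.uint8)
    c0=proj(K,F)[0].astype(int);w=np.zeros_like(m);w[max(0,c0[0]-60):c0[0]+60,c0[1]-70:c0[1]+70]=1;m*=w
    k,l,st,ce=cv2.connectedComponentsWithStats(m);print(n,[st[i] for i in range(1,k) if st[i,4]>15])
    crop=im_[max(0,c0[0]-(60 if n!='wrist' else 100)):c0[0]+60,c0[1]-70:c0[1]+70] if n!='scene' else im_[c0[0]-50:c0[0]+50,c0[1]-60:c0[1]+60]
    cv2.imwrite(f'pics/c8_{n}.png',crop[:,:,::-1])
x=[cv2.resize(cv2.imread(f'pics/c8_{n}.png'),(400,400),interpolation=2) for n in('wrist','side')]
cv2.imwrite('pics/c8.png',np.hstack(x))
for c in('wrist','side','scene'):print(c,[(np.array(d['centre']),round(d['score'],2)) for d in manip.find_in('gear_face',c)])
```

```text
t 19.925 pos [438.41 318.71 173.2 ] psi -83.44749789639486 q [0.56 0.31 1.58 0.   1.25 2.02] gap 39.85967244187924 F [ 0.76  0.05 -1.2 ]
 shift(m) [0. 0. 0.]
 rotvec deg [-0.17 -0.01 -0.02]
wrist face top,ctr,bot,left,right [[240.91959214739282, 315.34713555047506], [231.85187292425852, 315.3016601257456], [224.52359843237537, 315.26490817226636], [231.9919607306887, 272.2439100786434], [231.71174458959783, 358.3718670344732]] axle end [[190.92 315.17]] lens [[-40.56 314.45]]
side face top,ctr,bot,left,right [[343.18920684867186, 316.411127465857], [347.46800049503213, 316.4271205954333], [351.61952165141406, 316.4426380102189], [355.89474069741283, 316.8280105152667], [339.2557989925769, 316.03643704249254]] axle end [[347.83 307.87]] lens [[349.6  265.92]]
scene face top,ctr,bot,left,right [[164.40476217328217, 361.60739053927773], [168.99983205123857, 361.28420055990296], [173.5357423415568, 360.9651715152727], [166.5123181022281, 363.5245492522788], [171.5221985897706, 359.01246231355435]] axle end [[170.33 365.89]] lens [[176.93 388.89]]
wrist [array([ 271,  233,   88,   34, 2148], dtype=int32)]
side [array([360, 312,  13,   9,  42], dtype=int32)]
scene []
wrist [(array([292.9, 316.7]), 0.95)]
side [(array([344.8, 311.5]), 0.57)]
scene [(array([167.1, 355. ]), 0.73), (array([315.1, 220.6]), 0.51)]
```

View pics/c8.png

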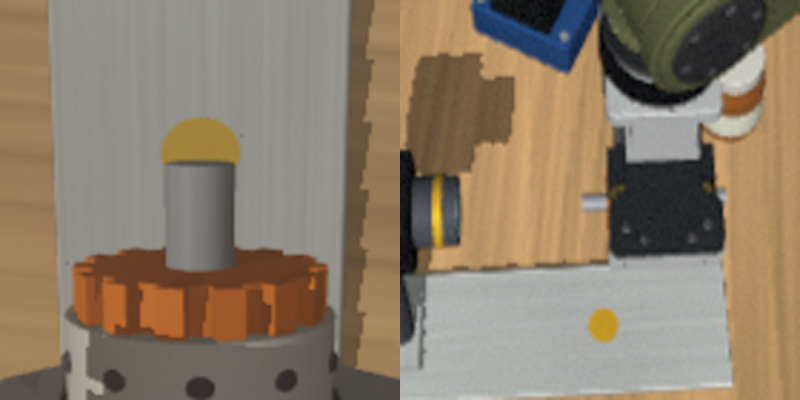

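The held gear is centred laterally (cols 271–359 against 272–358 predicted) and the height agrees in the side view (axle row 347.6 against 347.8). Axially it looks about 2 mm short of the focus, so I'll fit that.

Run:
```python
from m import *
from scipy.optimize import least_squares
s=np.load('w8.npy',allow_pickle=True).item();im=cv2.imread('pics/w8.png');C=cam('wrist',s);e=np.array([0,0,1.])
h=cv2.cvtColor(im,cv2.COLOR_BGR2HSV)
for c in(295,300,305,330,335):print(c,[(r,*im[r,c][::-1].tolist()) for r in range(226,272,2)] if c==300 else '')
print('axle',[(r,*h[r,315]) for r in range(186,204,2)])
ax=np.array([.9931,.117,0])
obs=[(33,18,246.,None),(50,5,195.,None),(33,0,None,315),(25,20,268.,None)]
def f(p):
    o=[]
    for x,z,r,c in obs:
        q=proj(C,np.array([438.6,318.7,190])+ax*(p[0]+x)+e*(z+p[1]))[0]
        o.append(q[0]-r if r else q[1]-c)
    # gear width
    n=np.array([-.117,.993,0]);q=proj(C,[np.array([438.6,318.7,190])+ax*(p[0]+29)+e*p[1]+n*k for k in(18,-18)]);o.append(q[1,1]-q[0,1]-88)
    return o
r=least_squares(f,[0,0]);print(r.x,r.fun)
# dot in this picture
m=cv2.inRange(h,(20,120,120),(32,255,255));n,_,st,ce=cv2.connectedComponentsWithStats(m);print(st[1:][st[1:,4]>30])
print(proj(C,[[471.4,322.6,8],[471.4+8*.993,322.6+.9,8]]))
```

```text
295 
300 [(226, 148, 145, 139), (228, 148, 145, 139), (230, 135, 128, 120), (232, 102, 61, 40), (234, 101, 61, 39), (236, 102, 61, 37), (238, 102, 61, 39), (240, 102, 61, 39), (242, 101, 59, 37), (244, 114, 67, 39), (246, 151, 85, 43), (248, 181, 103, 48), (250, 181, 104, 48), (252, 181, 103, 47), (254, 181, 103, 48), (256, 181, 103, 48), (258, 181, 103, 47), (260, 181, 102, 47), (262, 180, 101, 44), (264, 166, 93, 43), (266, 109, 69, 47), (268, 104, 98, 91), (270, 108, 102, 95)]
305 
330 
335 
axle [(186, np.uint8(21), np.uint8(163), np.uint8(161)), (188, np.uint8(21), np.uint8(163), np.uint8(161)), (190, np.uint8(22), np.uint8(164), np.uint8(160)), (192, np.uint8(22), np.uint8(165), np.uint8(159)), (194, np.uint8(21), np.uint8(156), np.uint8(149)), (196, np.uint8(15), np.uint8(25), np.uint8(82)), (198, np.uint8(15), np.uint8(12), np.uint8(125)), (200, np.uint8(18), np.uint8(10), np.uint8(124)), (202, np.uint8(15), np.uint8(12), np.uint8(125))]
[-0.72  4.58] [-0.4   0.05  0.41  0.35 -0.07]
[[302 178  27  19 380]
 [428 352  10  34 173]]
[[192.31 315.1 ]
 [182.98 315.12]]
```

Run:
```python
import cv2,numpy as np
a=cv2.imread('pics/a8.png');b=cv2.imread('pics/b8.png')
x=cv2.resize(a[140:215,335:435],(800,600),interpolation=cv2.INTER_CUBIC)[:300]
y=cv2.resize(b[320:380,245:345],(800,480),interpolation=cv2.INTER_CUBIC)[60:360]
cv2.imwrite('pics/d8.png',np.vstack([x,y]))
```

```text
(no output)
```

View pics/d8.png

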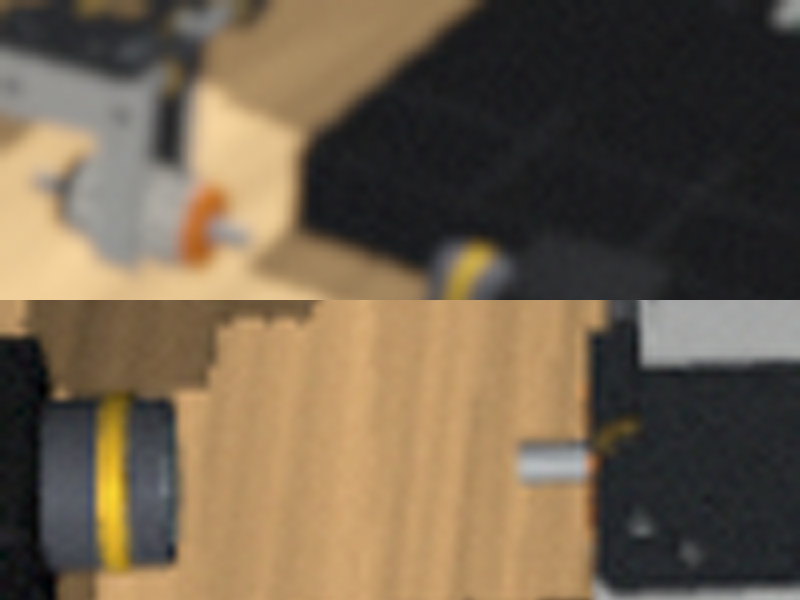

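Run:
```python
from h import *
S,D=cam('scene'),cam('side');a=cv2.imread('pics/a8.png');b=cv2.imread('pics/b8.png')
F=np.array([471.4,322.6,190]);ax=np.array([.9931,.117,0]);n=np.array([-.117,.993,0]);e=np.array([0,0,1.])
print('axle tip (top of end) tri',tri((S,(169.0,365.5)),(D,(347.3,309.3))),'expect',F+17*ax)
t=np.linspace(0,6.283,60)
def circ(c,r):return np.array([c+r*(np.cos(x)*n+np.sin(x)*e) for x in t])
out=[]
for im,C,(r0,c0,h,w),k in((a,S,(155,340,40,64),12),(b,D,(325,250,32,64),12)):
    z=cv2.resize(im[r0:r0+h,c0:c0+w],None,fx=k,fy=k,interpolation=cv2.INTER_CUBIC)
    for P,col in((circ(F+100*ax,21),(0,255,0)),(circ(F,18),(255,255,0)),(circ(F+17*ax,5),(255,0,255))):
        q=proj(C,P);pts=np.c_[(q[:,1]-c0+.5)*k,(q[:,0]-r0+.5)*k].astype(np.int32);cv2.polylines(z,[pts],True,col,1)
    out.append(z)
o=np.vstack(out);o=cv2.resize(o,None,fx=min(1,600/o.shape[0]),fy=min(1,600/o.shape[0]),interpolation=cv2.INTER_AREA);print(o.shape);cv2.imwrite('pics/e8.png',o)
```

```text
axle tip (top of end) tri (array([485.61, 325.37, 193.91]), [0.3187376558223288, 0.31873765582228153]) expect [488.28 324.59 190.  ]
(600, 533, 3)
```

View pics/e8.png

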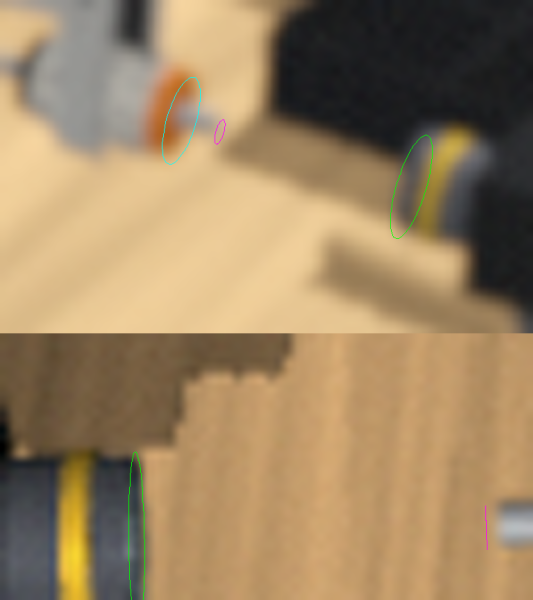

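The views disagree by 1–3 mm. Axially they say 0.7–3 mm short, and in height 0–4 mm high, part of which is a camera bias common to gear and lens. I'll take a middle correction of 1.5 mm forward and 1.5 mm down, then hold still.

Emit:
step_arm(commands=[0.0015,0.0015,0,0,0,0,0.03,0,0,0,0,0,0,0.03,0,0,0,0,0,0,0.03,0,0,0,0,0,0,0.03,0,0,0,0,0,0,0.03])

```text
clock: 20.7
eef_pos: [439.8, 318.8, 171.5]
eef_rot: [1.612, 1.571, 0.155]
wrist_force: [-0.4, 0.6, -1.7]
finger_gap: 39.0
```

Emit:
step_arm(commands=[0,0,0,0,0,0,0.03,0,0,0,0,0,0,0.03,0,0,0,0,0,0,0.03,0,0,0,0,0,0,0.03])

```text
clock: 21.2
eef_pos: [439.8, 318.8, 171.5]
eef_rot: [-3.123, 1.571, 1.703]
wrist_force: [0.1, -0.4, -0.7]
finger_gap: 39.3
```

Run:
```python
from m import *
goto((440.1,318.9,171.5),-83.28)
snap('side')
for t in('cover','spare_roller','jar','bottle','tub'):print(t,[(np.array(d['centre']),round(d['score'],2)) for d in manip.find_in(t,'side')])
s,im=snap('wrist');h=cv2.cvtColor(im,cv2.COLOR_RGB2HSV);m=((h[:,:,0]<14)&(h[:,:,1]>140)&(h[:,:,2]>80)).astype(np.uint8);m[:,:260]=0;m[:,370:]=0
n,_,st,_=cv2.connectedComponentsWithStats(m);print(st[1:][st[1:,4]>500])
goto((440.1,318.9,171.5),-83.28);print(manip.read_state()['qd'])
```

```text
t 21.2 pos [439.84 318.84 171.45] psi -83.45126671723386 q [0.56 0.31 1.58 0.   1.24 2.02] gap 39.26581810380164 F [ 0.14 -0.42 -0.7 ]
 shift(m) [-0.  0. -0.]
 rotvec deg [-0.17 -0.    0.  ]
cover [(array([181.9, 264.5]), 0.96), (array([374. , 422.6]), 0.86), (array([180.1, 346.7]), 0.61)]
spare_roller [(array([255. , 216.7]), 0.83)]
jar [(array([316.8, 366.8]), 0.75)]
bottle [(array([225.4, 223.6]), 0.83)]
tub [(array([292.3, 212.2]), 0.96)]
[[ 271  231   89   36 2603]]
t 21.55 pos [439.86 318.83 171.46] psi -83.45015430370441 q [ 0.56  0.31  1.58 -0.    1.24  2.02] gap 39.20036782726446 F [ 0.43  0.78 -1.84]
 shift(m) [-0.  0. -0.]
 rotvec deg [-0.17 -0.   -0.  ]
[-0. -0.  0. -0.  0.  0.]
```

Still, gripped, and the cover is seen on the mat. Bystanders are where they were. Handing in.

```bash
python3 -c "
from cell import manip
print(manip.sign_off())"
```

```text
the job is handed in; nothing more can be done
None
```

I did both parts in the order asked and handed the job in at 21.6 s; no verdict was reported.

- **Cover:** The smaller green cover stands upright on the mat. I measured it at (430.5, -345) against the mat's centre of about (432, -346), so it is centred to about 2 mm and square to the mat.
- **Roller:** The roller is gripped by its barrel and held above the yellow dot, with the orange gear facing the lens. At the last check the arm was still, the grip was 39 mm, and the axle pointed within 0.2° of the measured lens direction. I took the axle as level because the tool points straight down; I did not measure it separately.
- **Bystanders:** After the last move I checked the jar, bottle, tub, spare roller, large green box and pink cover in the side view. All were within a few pixels of where they started. I did not check the brush, scoop or screwdriver again.

**Checks that disagreed:** The cameras differed on where the gear face was.
- **Distance along the lens axis:** they read it 0.7 to 3 mm short of the focus point.
- **Height:** they read it 0 to about 4.5 mm high. Working from the seeder's stated heights gave only 0.4 mm, and part of the camera reading is an error common to gear and lens.

I moved the roller 1.5 mm forward and 1.5 mm down as a compromise, so an error of 1 to 3 mm may remain in both directions. I did not compare the gear with the lens again after that move. Sideways the gear was centred to about 1 pixel in the wrist view.

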